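Hold the matching check filter in the photometer's slot

TASK

Check the photometer with the filter made for it: of the three look-alike check filters in the white rack, take the one whose frame just fits the slot in the photometer's aluminium cover with only a little play (not the loose narrow one, not the one too wide to enter). Lower it upright through the slot until its dark glass pane is completely below the top of the cover, and finish while still holding it there in the gripper, off the chamber floor and not pressed hard against the slot. Leave the other two filters in the rack and everything else where it stands.

Things in the scene. Friction and masses are not known exactly. Their poses are not given: they have to be found in the camera images.
- filter_a: aluminium check filter, upright: frame 22 mm wide, 10 thick, 60 tall, dark glass pane 8 to 34 mm above the foot; on top a centred grip tab 20 wide, 10 thick, 34 tall (94 mm overall, about 60 g). Origin: centre of the foot (underside); x across the thickness, y along the width, z up. It would rattle in the slot: not the right one. It may stand in any pocket
- filter_b: aluminium check filter, upright: frame 30 mm wide, 10 thick, 60 tall, dark glass pane 8 to 34 mm above the foot; on top a centred grip tab 20 wide, 10 thick, 34 tall (94 mm overall, about 60 g). Origin: centre of the foot (underside); x across the thickness, y along the width, z up. Fits the slot with 2 mm play (1 a side) both ways: the right one. It may stand in any pocket
- filter_c: aluminium check filter, upright: frame 38 mm wide, 10 thick, 60 tall, dark glass pane 8 to 34 mm above the foot; on top a centred grip tab 20 wide, 10 thick, 34 tall (94 mm overall, about 60 g). Origin: centre of the foot (underside); x across the thickness, y along the width, z up. It is too wide for the slot: not the right one. It may stand in any pocket
- rack: white plastic rack block, fixed, 50 x 200 x 28 mm; origin at the centre of its underside, y along its length. Three equal pockets 41 mm (y) x 13 mm (x), 20 mm deep, at y = -60, 0, +60 mm; a filter's foot stands 8 mm above the table, so its tab spans 68 to 102 mm above the table
- photometer: cream bench photometer, fixed. Origin on the table straight below the slot's centre; the case spans x -80 to +180 mm and y -120 to +120 mm and is 110 mm high, with a raised console 132 mm high from x = +85 mm on (screen, keypad)
- slot (a point): centre of the slot mouth, level with the top of the 8 mm aluminium cover (80 x 90 mm), 110 mm above the table. Axes as the photometer's: the slot is 32 mm along y, 12 mm along x, 2 mm chamfer at the mouth, z up. Open chamber below, 80 x 90 mm, its floor 78 mm below this point. Nothing inside carries a filter: let go, it falls to the floor
- vial_amber: amber glass vial, 28 mm diameter, 55 mm tall, bystander; origin at its underside
- vial_clear: clear glass vial, 24 mm diameter, 48 mm tall, bystander; origin at its underside
- buffer_jar: milky buffer jar with white cap, 88 mm diameter, 120 mm tall, bystander; origin at its underside
- orange: an orange, 76 mm diameter, 72 mm tall, bystander; origin at its underside
- basket: lime green bowl, 170 mm diameter, 60 mm tall, bystander; origin at its underside

How it is judged:
By the outcome, as a careful person would: the job done as asked, in the order asked, and still so for the second after the job is handed in, while the arm keeps its last pose, push and grip.
It also fails if it takes over 48 s, if anything falls off the work surface, if the arm or the gripper's body presses on something with over 40 N, if the wrist force passes 120 N, or if a joint passes its speed limit or range.

ROBOT

A 7-joint arm with a two-finger parallel gripper is mounted at the origin on the work surface. World frame = base frame: x ahead of the robot, y to its left, z up, the work surface at z = 0. Lengths are in m, angles in degrees, forces in N, time in s.
With the tool pointing down it reaches from about 0.4 to 0.875 m from the base axis. Payload 4.4 kg.
Tool frame: the origin (TCP) lies on the centre line of the jaws, within the pads' length; the fingertips stand r.tips_ahead ahead of it and the grasp point (between the pads) lies 2 mm behind it (r.tips_ahead is the distance from the TCP to the fingertips, in m); z points along the fingers, y is the line along which they close (so a half turn about z gives the same grasp; the last joint's range is limited). The gripper opens to 85 mm and grips with 20 to 120 N. Pads are 22 mm wide; open, the fingers measure 114 mm over their backs; the gripper's body (76 mm by 85 mm) begins 54 mm behind the grasp point. The pads swing forward as they close: fully open they stand 13 mm farther back than shut.
Start: joints at [-81.062, 36.005, 2.206, 86.941, -1.547, 57.084, -1.146], TCP at [0.143, 0.634, 0.248] pointing down, gripper open.
Joint ranges: [-175.42, 175.42], [-21.48, 121.26], [-71.46, 75.88], [10.55, 141.38], [-63.04, 243.04], [13.31, 113.54], [-168.57, 168.57]. Speed limits (degrees/s): [147.25, 147.25, 180, 180, 180, 180, 180].

INTERFACE

Orientations are given as [roll, pitch, yaw] about the fixed x, y, z axes, in that order (R = Rz(yaw) Ry(pitch) Rx(roll)).
In Python, from rig import r gives the robot as it stands.
- The arm moves only by the tool steer_hand, called after "Call:" by a JSON object that holds its "name" and its "arguments". Schema: {"type":"object","properties":{"steps":{"type":"array","items":{"type":"array","items":{"type":"number"},"minItems":7,"maxItems":7},"minItems":1,"maxItems":20},"only":{"type":"string"},"quiet":{"type":"boolean"},"lines":{"type":"string"}},"required":["steps"],"additionalProperties":false}. steps is a list of rows, 1 to 20 of them, each of 7 numbers: dx, dy, dz in m, then a rotation vector rx, ry, rz in degrees, then the opening from 0.0 (shut) to 1.0 (fully open); each row shifts and turns the commanded pose from where the row before left it, along the tool's axes as they then stand; what a row does not reach is not made up. A row lasts 1/12 s, in which the tool goes at most 0.0417 m and 7.16 degrees, less where a joint would pass 70% of its speed; a pose out of reach is approached as far as the arm can. The fingers move at their own pace and stop on an object; the grip force is fixed at half the most. Time passes only in rows, so rows that do not move let the fingers close. The tool returns the time, the measured TCP pose, the force, the opening and the grip force at its end. only (a regular expression) keeps the lines of the reply that match it, lines (a string "A,B") keeps lines A to B, and quiet returns only ok. Input that does not fit is refused with a message, and nothing moves.
- r.read_state(): the state, without advancing time (a new reading comes with each control period).
- r.read_camera(name): name is "scene" or "top" or "wrist"; returns a dict with "pixels" (420x560x3 uint8, blue, green, red), "K" (3x3 intrinsics, pixels), "xyz" and "rotation" of the camera in the world. Camera axes: x right, y down, z forward; pixel columns grow to the right and rows downward; lengths in m; the calibration is good to about 2 mm. A picture is of the moment at which its call begins. There is no depth.
- r.sign_off(): hands the job in; it is judged then, once.
The state is a dict: "clock": time; "q": joint angles; "qd": joint speeds; "tau": joint torques, N m; "tcp_pos": TCP position; "tool_rot": TCP orientation; "force": force on the tool from outside, world axes, zero at the start; "wrist_torque": the same for the moment, N m; "gripper_width": opening from 0.0 (shut) to 1.0 (fully open); "grasp_force": force on a finger pad.
Only numpy, scipy, OpenCV 4.12 (cv2) and the standard library are available. Lean on these libraries where they do the work, as an engineer would, in place of code of your own. Each camera call takes 0.05 s, during which the arm holds its last target. There are 200 camera calls.

## Working session

There is one attempt and no reset: what is moved stays moved. The work goes in short steps, Python scripts to look and compute and a tool call to move; the robot and the scene stay as the last step left them, time stands still between calls to the robot, and variables do not carry over. Pictures are saved under pics/ and viewed, at most 10 in all, crops included, and the job is handed in when it is done.

```bash
ls; mkdir -p pics
```

Run:
```python
from rig import r
import cv2,pickle
s=r.read_state(); print(s['clock'],s['tcp_pos'],s['tool_rot'],s['gripper_width'],r.tips_ahead)
d={}
for n in("scene","top","wrist"):
    c=r.read_camera(n); d[n]=c; cv2.imwrite(f"pics/{n}0.png",c["pixels"]); print(n,c["K"],c["xyz"],c["rotation"])
pickle.dump(d,open("cams0.pkl","wb"))
```

```text
pics
rig.py
0.0 [0.14285782 0.63351824 0.24737808] [-1.79893075e+02  1.84459517e-03  1.67288677e+02] 0.9980595522233915 0.017
scene [[406.38297719   0.         278.91529956]
 [  0.         406.38297719 208.51506343]
 [  0.           0.           1.        ]] [1.25964402 0.232039   0.69423879] [-132.17513755   -0.53272483   99.91173925]
top [[421.32962832   0.         283.26754163]
 [  0.         421.32962832 215.89858525]
 [  0.           0.           1.        ]] [0.53113955 0.12312723 1.13201458] [-176.27117851   -0.84661385  -89.50161734]
wrist [[366.0965914    0.         279.31086047]
 [  0.         366.0965914  213.02801244]
 [  0.           0.           1.        ]] [0.07774667 0.64911903 0.37425643] [1.64697272e+02 4.79335798e-02 7.72938831e+01]
```

View pics/top0.png

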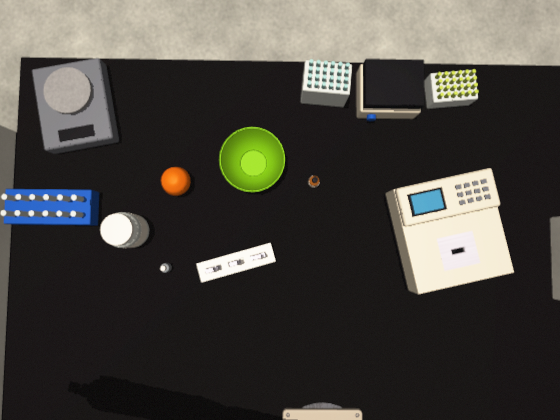

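View pics/scene0.png

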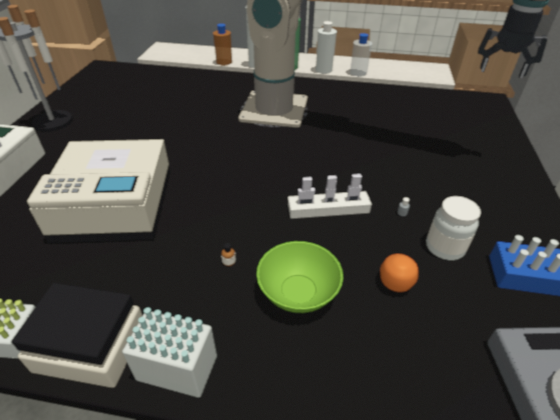

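Create h.py:
```python
import numpy as np,cv2,pickle
from scipy.spatial.transform import Rotation as R
def rot(c): return R.from_euler('xyz',c["rotation"],degrees=True).as_matrix()
def ray(c,uv,z):
    uv=np.atleast_2d(uv).astype(float)
    d=(rot(c)@np.linalg.inv(c["K"])@np.c_[uv,np.ones(len(uv))].T).T
    return c["xyz"]+d*((z-c["xyz"][2])/d[:,2])[:,None]
def proj(c,p):
    q=(c["K"]@rot(c).T@(np.atleast_2d(p)-c["xyz"]).T).T
    return q[:,:2]/q[:,2:]
def biggest(mask): return max(cv2.findContours(mask.astype(np.uint8),0,2)[0],key=cv2.contourArea)[:,0,:]
```

Run:
```python
from h import *
d=pickle.load(open("cams0.pkl","rb")); t=d["top"]["pixels"]; s=d["scene"]["pixels"]
A=cv2.resize(t[235:290,190:285],(760,440)[:2],interpolation=2)[:440]
a=cv2.resize(t[235:290,190:285],(518,300),interpolation=2)
b=cv2.resize(s[165:225,280:380],(500,300),interpolation=2)
c=cv2.resize(t[225:280,430:485],(282,300),interpolation=2)
im=np.zeros((600,800,3),np.uint8); im[:300,:518]=a; im[:300,518:800]=c; im[300:,:500]=b
cv2.imwrite("pics/crop1.png",im)
hsv=cv2.cvtColor(t,cv2.COLOR_BGR2HSV)
m=np.zeros(t.shape[:2]); m[235:290,190:285]=t[235:290,190:285].min(2)>150
w=cv2.morphologyEx(m.astype(np.uint8),3,np.ones((15,15)))
k=biggest(w); P=ray(d["top"],k,0.028)[:,:2].astype(np.float32)
rc=cv2.minAreaRect(P); print("rack",rc)
g=t.max(2); m=np.zeros(g.shape); m[235:265,440:478]=g[235:265,440:478]<90
k=biggest(m); P=ray(d["top"],k,0.110)[:,:2].astype(np.float32); print("slot",cv2.minAreaRect(P),k.mean(0))
# photometer top outline (cream)
```

```text
rack ((0.48134520649909973, 0.2304280400276184), (0.050993725657463074, 0.20068711042404175), 16.345794677734375)
slot ((0.517824649810791, -0.31568020582199097), (0.009358655661344528, 0.02743237465620041), 14.313858985900879) [457.33333333 250.46666667]
```

View pics/crop1.png

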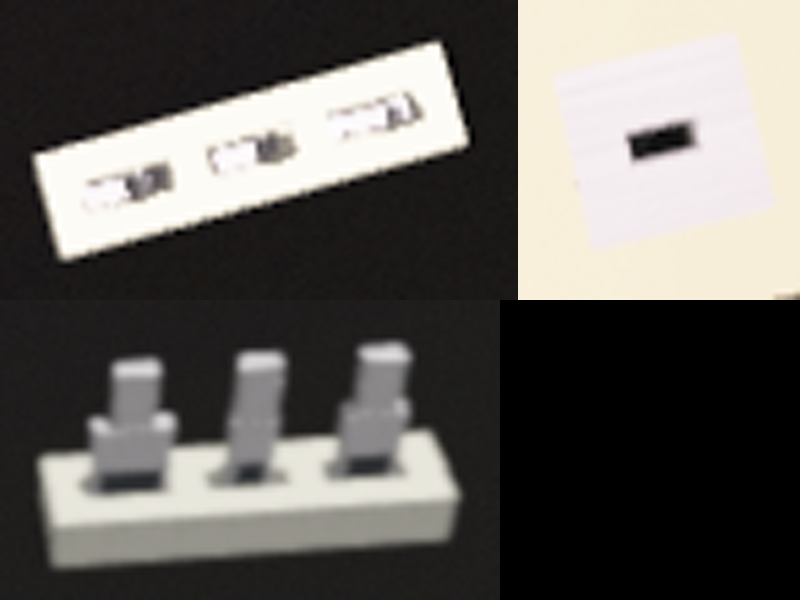

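Crop 1: the scene view (bottom) shows the wide filter on the left, the narrow one in the middle and the medium one, filter_b, on the right. Its tab top is at about scene (357,175.5) and top (209,270), so it is in the pocket on world +y. The slot is at about top (457.5,250.5), in the light cover.

Run:
```python
from h import *
d=pickle.load(open("cams0.pkl","rb")); T=d["top"];S=d["scene"]; t=T["pixels"]
print("tab top",ray(T,[280/1*0+190+105/5.45,235+192/5.45],.102),ray(S,[280+385/5-.4,165+51/5-.4],.102))
print("pocket b",np.array([.4813,.2304])+.06*np.array([-np.sin(np.radians(16.35)),np.cos(np.radians(16.35))]))
# frame top width in scene at z=.068, medium filter
f=ray(S,[[280+340/5,165+105/5],[280+410/5,165+100/5]],.068);print("b frame w",np.linalg.norm(f[1]-f[0]))
f=ray(S,[[280+88/5,165+124/5],[280+177/5,165+117/5]],.068);print("left frame w",np.linalg.norm(f[1]-f[0]))
# cover: less saturated than case
for n,c,roi in(("top",T,(225,280,430,485)),("scene",S,(140,180,75,140))):
    p=c["pixels"]; a,b,e,g=roi
    sat=p[...,2].astype(int)-p[...,0]
    m=np.zeros(p.shape[:2]); m[a:b,e:g]=(sat[a:b,e:g]<8)&(p[a:b,e:g].min(2)>140)
    m=cv2.morphologyEx(m.astype(np.uint8),3,np.ones((7,7)))
    k=biggest(m); P=ray(c,k,.110)[:,:2].astype(np.float32); print(n,"cover",cv2.minAreaRect(P))
    g2=p.max(2).astype(float); 
    w=np.zeros_like(g2); hull=cv2.fillConvexPoly(np.zeros(p.shape[:2],np.uint8),cv2.convexHull(k),1); hull=cv2.erode(hull,np.ones((5,5)))
    med=np.median(p[...,1][hull>0]); w=np.clip(med-p[...,1],0,None)*hull; w[w<40]=0
    y,x=np.nonzero(w); cw=w[y,x]; uv=[(x*cw).sum()/cw.sum(),(y*cw).sum()/cw.sum()]
    print(n,"slot",uv,ray(c,uv,.110))
```

```text
tab top [[0.46472948 0.28669418 0.102     ]] [[0.46223095 0.28729072 0.102     ]]
pocket b [0.46440975 0.2879736 ]
b frame w 0.035275421426378836
left frame w 0.043876989833370586
top cover ((0.5179803967475891, -0.3171834349632263), (0.07672397792339325, 0.0869741141796112), 12.786409378051758)
top slot [np.float64(457.4601611459266), np.float64(250.35834621958168)] [[ 0.51796145 -0.31596829  0.11      ]]
scene cover ((0.5176026225090027, -0.3180854320526123), (0.07677781581878662, 0.08660660684108734), 12.928354263305664)
scene slot [np.float64(108.98411602209944), np.float64(158.5435082872928)] [[ 0.51919215 -0.3164196   0.11      ]]
```

Call:
{"name": "steer_hand", "arguments": {"steps": [[-0.0278,-0.0191,0,0,0,0,1],[-0.0278,-0.0191,0,0,0,0,1],[-0.0278,-0.0191,0,0,0,0,1],[-0.0278,-0.0191,0,0,0,0,1],[-0.0278,-0.0191,0,0,0,0,1],[-0.0278,-0.0191,0,0,0,0,1],[-0.0278,-0.0191,0,0,0,0,1],[-0.0278,-0.0191,0,0,0,0,1],[-0.0278,-0.0191,0,0,0,0,1],[-0.0278,-0.0191,0,0,0,0,1],[-0.0278,-0.0191,0,0,0,0,1],[-0.0278,-0.0191,0,0,0,0,1],[-0.0278,-0.0191,0,0,0,0,1],[-0.0278,-0.0191,0,0,0,0,1]]}}

```text
clock: 1.32
tcp_pos: [0.4646, 0.2861, 0.2482]
tool_rot: [-180.0, -0.0, 167.3]
force: [0.8, 0.7, -0.4]
gripper_width: 0.998
grasp_force: 0.0
```

Call:
{"name": "steer_hand", "arguments": {"steps": [[0,0,0,0,0,6.8,1],[0,0,0,0,0,6.8,1],[0,0,0,0,0,6.8,1],[0,0,0,0,0,6.8,1],[0,0,0,0,0,6.8,1],[0,0,0,0,0,6.8,1],[0,0,0,0,0,6.8,1],[0,0,0,0,0,6.8,1],[0,0,0,0,0,6.6,1],[0,0,0,0,0,0,1],[0,0,0,0,0,0,1]]}}

```text
clock: 2.23
tcp_pos: [0.4636, 0.2877, 0.2481]
tool_rot: [-180.0, 0.0, 106.5]
force: [0.4, 0.1, 1.2]
gripper_width: 1.004
grasp_force: 0.0
```

Run:
```python
from h import *
from rig import r
s=r.read_state(); print(s['tcp_pos'],s['tool_rot'],s['q'])
c=r.read_camera("wrist"); cv2.imwrite("pics/w1.png",c["pixels"]); pickle.dump(c,open("w1.pkl","wb"))
print(c["xyz"],proj(c,[[.4637,.2872,.102],[.4637,.2872,.068]]))
```

```text
[0.46355109 0.28769994 0.24808013] [-1.79972942e+02  2.31533616e-02  1.06489786e+02] [-48.27761414  28.62177424  20.11899828 104.1507212  -12.50641034
  49.43137174  -5.74811728]
[0.4446049  0.35240752 0.3748289 ] [[279.03713104 204.75466458]
 [279.0645386  195.16918116]]
```

View pics/w1.png

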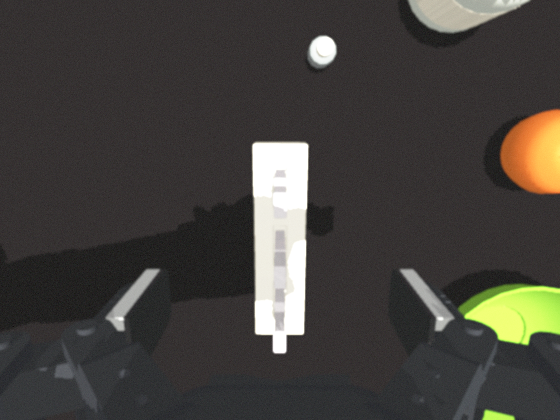

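The wrist view shows the rack upright in the image at (280,240), with filter_b's tab nearest the top at about (280,203), as predicted. The jaws straddle it.

Call:
{"name": "steer_hand", "arguments": {"steps": [[0,0,0.027,0,0,0,1],[0,0,0.027,0,0,0,1],[0,0,0.027,0,0,0,1],[0,0,0.027,0,0,0,1],[0,0,0.027,0,0,0,1],[0,0,0.028,0,0,0,1],[0,0,0,0,0,0,1],[0,0,0,0,0,0,0],[0,0,0,0,0,0,0],[0,0,0,0,0,0,0],[0,0,0,0,0,0,0],[0,0,0,0,0,0,0],[0,0,0,0,0,0,0],[0,0,0,0,0,0,0],[0,0,0,0,0,0,0]]}}

```text
clock: 3.53
tcp_pos: [0.4641, 0.288, 0.0863]
tool_rot: [179.9, -0.0, 106.3]
force: [-0.6, 0.9, 6.2]
gripper_width: 0.102
grasp_force: 58.6
```

Run:
```python
from h import *
from rig import r
for n in("wrist","scene"): cv2.imwrite(f"pics/{n}2.png",r.read_camera(n)["pixels"])
a=cv2.imread("pics/wrist2.png")[100:420,130:430]; b=cv2.resize(cv2.imread("pics/scene2.png")[110:240,250:430],(440,318))
im=np.zeros((320,740,3),np.uint8); im[:,:300]=a; im[:318,300:]=b; cv2.imwrite("pics/g2.png",im)
```

```text
(no output)
```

View pics/g2.png

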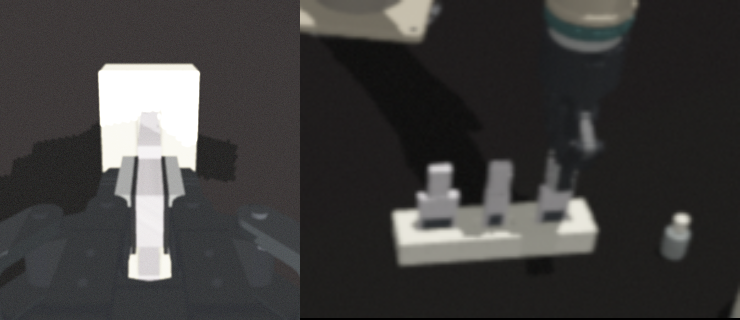

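The wrist and scene crops show the medium filter (right end of the rack) gripped square across its tab, with the other two untouched. Next I lift it straight out and carry it to a spot beside the slot.

Call:
{"name": "steer_hand", "arguments": {"steps": [[0,0,-0.005,0,0,0,0],[0,0,-0.01,0,0,0,0],[0,0,-0.015,0,0,0,0],[0,0,-0.02,0,0,0,0],[0,0,-0.03,0,0,0,0],[0,0,-0.03,0,0,0,0],[0,0,-0.025,0,0,0,0],[0,0,0,0,0,0,0]]}}

```text
clock: 4.3
tcp_pos: [0.4666, 0.2889, 0.2259]
tool_rot: [179.5, -0.2, 106.3]
force: [1.2, -0.2, -0.9]
gripper_width: 0.104
grasp_force: 58.5
```

Call:
{"name": "steer_hand", "arguments": {"steps": [[-0.0174,-0.0033,0,0,0,0,0],[-0.0348,-0.0066,0,0,0,0,0],[-0.0348,-0.0066,0,0,0,0,0],[-0.0348,-0.0066,0,0,0,0,0],[-0.0348,-0.0066,0,0,0,0,0],[-0.0348,-0.0066,0,0,0,0,0],[-0.0348,-0.0066,0,0,0,0,0],[-0.0348,-0.0066,0,0,0,0,0],[-0.0348,-0.0066,0,0,0,0,0],[-0.0348,-0.0066,0,0,0,0,0],[-0.0348,-0.0066,0,0,0,0,0],[-0.0348,-0.0066,0,0,0,0,0],[-0.0348,-0.0066,0,0,0,0,0],[-0.0348,-0.0066,0,0,0,0,0],[-0.0348,-0.0066,0,0,0,0,0],[-0.0348,-0.0066,0,0,0,0,0],[-0.0348,-0.0066,0,0,0,0,0],[-0.0348,-0.0066,0,0,0,0,0],[-0.0174,-0.0033,0,0,0,0,0]]}}

```text
clock: 5.88
tcp_pos: [0.5241, -0.3526, 0.2206]
tool_rot: [-179.9, 0.2, 106.0]
force: [-0.1, -0.4, 0.5]
gripper_width: 0.103
grasp_force: 58.5
```

Call:
{"name": "steer_hand", "arguments": {"steps": [[0,0,0,0,0,3.4,0],[0,0,0,0,0,0,0],[0,0,0,0,0,0,0],[0,0,0,0,0,0,0]]}}

```text
clock: 6.22
tcp_pos: [0.5256, -0.3456, 0.2202]
tool_rot: [-180.0, -0.1, 103.0]
force: [0.4, 0.6, -0.3]
gripper_width: 0.105
grasp_force: 58.5
```

Run:
```python
from h import *
from rig import r
s=r.read_state(); print(s['tcp_pos'],s['tool_rot'],s['q'])
c=r.read_camera("wrist"); cv2.imwrite("pics/w3.png",c["pixels"]); pickle.dump(c,open("w3.pkl","wb"))
print(c["xyz"],proj(c,[[.5183,-.3168,.11],s['tcp_pos']-[0,0,.078]]))
```

```text
[ 0.52564352 -0.34556466  0.22016139] [-1.79992505e+02 -6.85534133e-02  1.03046381e+02] [ 19.51968694  37.16889947  18.83187466  92.5462068  -14.24050079
  52.71281506  56.52184738]
[ 0.51056112 -0.2800584   0.34701496] [[278.04851324 173.35078292]
 [279.05167139 232.09190766]]
```

View pics/w3.png

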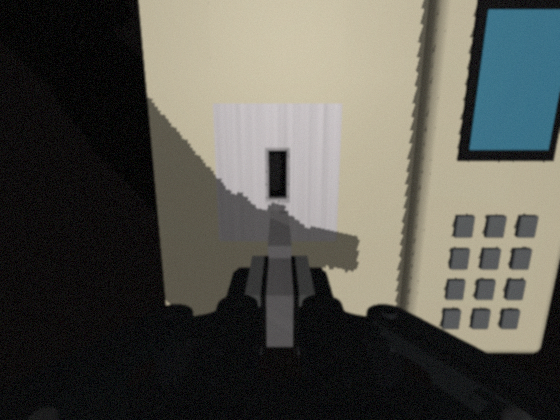

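Wrist view: the slot is centred at about (277.5,174), as predicted, and the filter's lower edge is at about (279,206) beside it. I'll lower until the foot is near the cover and measure both in the same picture.

Call:
{"name": "steer_hand", "arguments": {"steps": [[0,0,0.009,0,0,0,0],[0,0,0.009,0,0,0,0],[0,0,0.008,0,0,0,0],[0,0,0,0,0,0,0],[0,0,0,0,0,0,0],[0,0,0,0,0,0,0]]}}

```text
clock: 6.77
tcp_pos: [0.5255, -0.347, 0.1941]
tool_rot: [-180.0, -0.0, 102.9]
force: [-0.8, -0.1, -0.1]
gripper_width: 0.11
grasp_force: 58.5
```

Run:
```python
from h import *
from rig import r
s=r.read_state(); print(s['tcp_pos'],s['tool_rot'])
c=r.read_camera("wrist"); pickle.dump((s,c),open("w4.pkl","wb"))
M=R.from_euler('xyz',s['tool_rot'],degrees=True).as_matrix()
foot=s['tcp_pos']+M@np.array([[0.015,-.005,.078],[0.015,.005,.078],[0,0,.078]]).T.T[0]*0
pts=[s['tcp_pos']+M@np.array(p) for p in([.015,-.005,.078],[.015,.005,.078],[.015,-.005,.018],[.015,.005,.018],[.010,-.005,.018],[.010,.005,.018])]
print(proj(c,pts),proj(c,[.5183,-.3168,.11]))
im=c["pixels"][130:280,215:345]; im=cv2.convertScaleAbs(im,alpha=1.3,beta=10)
cv2.imwrite("pics/w4.png",cv2.resize(im,None,fx=4,fy=4,interpolation=0))
```

```text
[ 0.52548581 -0.34701502  0.19413533] [-1.79986717e+02 -1.93828773e-03  1.02893564e+02]
[[270.34784898 207.21055083]
 [287.67108366 207.2090861 ]
 [267.02467754 242.68202544]
 [290.88286502 242.6790939 ]
 [267.12892698 253.84099327]
 [290.78430059 253.83780148]] [[278.59064242 177.8646028 ]]
```

View pics/w4.png

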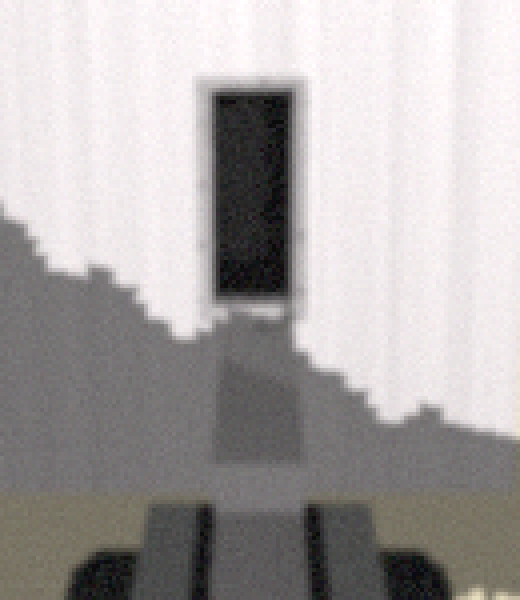

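Run:
```python
from h import *
s,c=pickle.load(open("w4.pkl","rb")); g=c["pixels"].mean(2)
np.set_printoptions(linewidth=250)
print("col v195..265",[int(x) for x in g[195:265,275:282].mean(1)])
for v0,v1 in((206,208),(210,213),(215,218),(225,230),(236,242),(247,255)): print(v0,"u262..298",[int(x) for x in g[v0:v1,262:298].mean(0)])
print("slot row u260..298",[int(x) for x in g[165:190,260:298].mean(0)])
print("slot col v145..212",[int(x) for x in g[145:212,272:285].mean(1)])
```

```text
col v195..265 [9, 7, 8, 10, 7, 10, 7, 17, 35, 58, 85, 115, 130, 112, 91, 76, 71, 70, 74, 75, 75, 75, 76, 75, 75, 74, 73, 71, 67, 65, 63, 63, 63, 62, 63, 63, 63, 63, 62, 62, 62, 63, 64, 64, 62, 64, 64, 64, 65, 66, 72, 79, 84, 85, 83, 84, 84, 84, 84, 85, 83, 83, 78, 69, 64, 60, 62, 62, 61, 62]
206 u262..298 [173, 170, 162, 148, 141, 138, 132, 126, 124, 114, 100, 104, 106, 110, 114, 119, 127, 129, 130, 129, 131, 131, 126, 110, 93, 95, 116, 135, 138, 151, 168, 174, 172, 171, 174, 175]
210 u262..298 [172, 162, 150, 148, 148, 137, 108, 88, 90, 87, 80, 77, 78, 77, 76, 77, 73, 69, 66, 70, 74, 75, 75, 73, 75, 93, 128, 154, 166, 170, 174, 173, 172, 173, 174, 173]
215 u262..298 [90, 87, 84, 79, 81, 84, 83, 80, 79, 75, 74, 78, 78, 77, 76, 75, 75, 75, 77, 76, 75, 73, 77, 76, 76, 84, 113, 143, 159, 164, 169, 175, 171, 170, 174, 175]
225 u262..298 [82, 83, 82, 82, 83, 81, 79, 71, 64, 64, 62, 62, 64, 63, 63, 63, 62, 63, 63, 63, 63, 65, 64, 63, 68, 67, 68, 73, 80, 83, 83, 83, 82, 83, 82, 85]
236 u262..298 [80, 83, 82, 82, 82, 79, 72, 67, 64, 64, 64, 63, 65, 63, 64, 65, 64, 63, 63, 65, 65, 63, 64, 63, 65, 63, 63, 65, 71, 79, 83, 81, 82, 82, 82, 83]
247 u262..298 [81, 80, 81, 80, 81, 81, 82, 84, 85, 83, 83, 83, 82, 86, 85, 84, 83, 84, 84, 84, 84, 83, 85, 84, 83, 85, 84, 85, 83, 82, 80, 82, 79, 80, 81, 81]
slot row u260..298 [178, 178, 176, 169, 154, 142, 133, 115, 74, 33, 22, 21, 23, 22, 23, 23, 22, 25, 21, 21, 20, 15, 11, 10, 8, 9, 24, 59, 97, 122, 134, 150, 171, 179, 179, 175, 177, 178]
slot col v145..212 [180, 181, 178, 171, 154, 138, 118, 85, 46, 18, 13, 18, 18, 19, 20, 18, 20, 21, 20, 19, 21, 20, 19, 20, 19, 19, 21, 20, 19, 20, 19, 19, 19, 18, 18, 16, 17, 18, 18, 16, 18, 20, 19, 19, 18, 18, 19, 15, 15, 14, 8, 9, 9, 8, 8, 8, 7, 16, 37, 60, 86, 113, 126, 113, 94, 79, 72]
```

Run:
```python
from h import *
s,c=pickle.load(open("w4.pkl","rb")); M=R.from_euler('xyz',s['tool_rot'],degrees=True).as_matrix(); p=s['tcp_pos']
loc=lambda uv,z:(ray(c,uv,z)-p)@M
u=277.6
print("inner ends",loc([[u,152.6],[u,204.2]],.108),"outer",loc([[u,148.8]],.110), loc([[263.6,178],[291.5,178]],.110),loc([[268,178],[287.3,178]],.108))
print("foot front",loc([278.8,208.6],p[2]-.078),"shoulder front",loc([279.2,245.4],p[2]-.018),loc([279.2,257.7],p[2]-.018))
# slot long-axis angle from dark mask
g=c["pixels"].mean(2); m=np.zeros(g.shape); m[145:206,262:295]=g[145:206,262:295]<75
k=biggest(m); P=loc(k,.108)[:,:2].astype(np.float32); print(cv2.minAreaRect(P*1000))
ys=np.arange(156,200); L=[np.interp(75,g[y,271:263:-1],np.arange(271,263,-1)) for y in ys]; Rr=[np.interp(70,g[y,284:292],np.arange(284,292)) for y in ys]
for e in(L,Rr): q=loc(np.c_[e,ys],.108); print("edge angle",np.degrees(np.polyfit(q[:,0],q[:,1],1)[0]))
```

```text
inner ends [[ 0.04542948 -0.00081014  0.08613706]
 [ 0.01477966 -0.00084732  0.08613603]] outer [[ 0.04778344 -0.00079908  0.08413714]] [[ 0.03097432 -0.0089667   0.08413846]
 [ 0.0309741   0.00726967  0.0841347 ]] [[ 0.03062919 -0.00646776  0.08613787]
 [ 0.03062904  0.00487036  0.08613524]]
foot front [[ 0.01417081 -0.00012125  0.07800051]] shoulder front [[0.01378916 0.00010306 0.01800044]] [[0.00825002 0.00010271 0.01800026]]
((30.05080795288086, -0.9575042724609375), (11.309480667114258, 30.352418899536133), 89.6824722290039)
edge angle 0.030088320521867766
edge angle 0.010982882081048712
```

Call:
{"name": "steer_hand", "arguments": {"steps": [[0.0105,-0.0002,0,0,0,0,0],[0.0105,-0.0003,0,0,0,0,0],[0.01,-0.0002,0,0,0,0,0],[0,0,0,0,0,0,0],[0,0,0,0,0,0,0],[0,0,0,0,0,0,0]]}}

```text
clock: 7.32
tcp_pos: [0.5181, -0.3169, 0.1946]
tool_rot: [180.0, 0.0, 102.9]
force: [0.3, -0.5, -0.8]
gripper_width: 0.106
grasp_force: 58.5
```

Run:
```python
from h import *
from rig import r
s0,_=pickle.load(open("w4.pkl","rb"))
s=r.read_state(); M=R.from_euler('xyz',s0['tool_rot'],degrees=True).as_matrix(); print("moved",(s['tcp_pos']-s0['tcp_pos'])@M,s['tool_rot'])
c=r.read_camera("wrist"); pickle.dump((s,c),open("w5.pkl","wb"))
# where the slot's near edge should appear
M=R.from_euler('xyz',s['tool_rot'],degrees=True).as_matrix()
im=cv2.convertScaleAbs(c["pixels"][170:270,220:340],alpha=1.6,beta=15)
cv2.imwrite("pics/w5.png",cv2.resize(im,None,fx=5,fy=5,interpolation=0))
```

```text
moved [ 0.03098545 -0.00043469 -0.00049594] [1.79973811e+02 4.37326230e-02 1.02916011e+02]
```

View pics/w5.png

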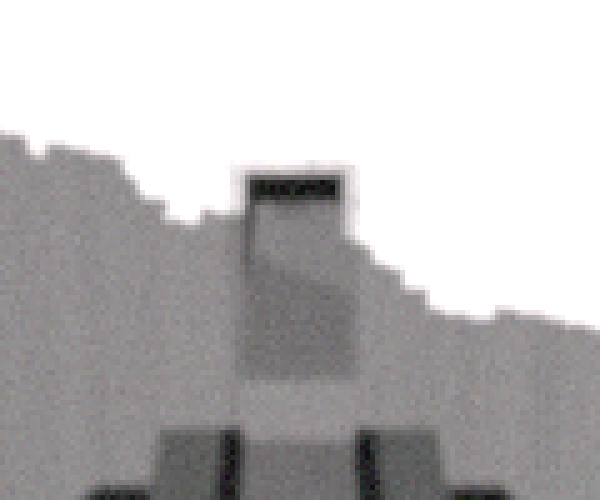

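Wrist crop: the foot now hangs over the slot. A dark strip of slot shows ahead of the foot (crop y 178–201), and a thin dark line on its left side only, so it needs a small shift to the left.

Run:
```python
from h import *
s,c=pickle.load(open("w5.pkl","rb")); M=R.from_euler('xyz',s['tool_rot'],degrees=True).as_matrix(); p=s['tcp_pos']; g=c["pixels"].mean(2)
loc=lambda uv,z:(ray(c,uv,z)-p)@M
print("col",[int(x) for x in g[198:230,272:285].mean(1)])
for a,b in((206,209),(211,214),(215,219),(226,231),(238,243)): print(a,[int(x) for x in g[a:b,262:298].mean(0)])
```

```text
col [168, 167, 166, 158, 145, 129, 100, 57, 15, 7, 9, 25, 48, 62, 68, 69, 72, 73, 74, 74, 73, 74, 73, 72, 70, 69, 67, 65, 63, 62, 62, 61]
206 [170, 170, 162, 151, 138, 131, 114, 70, 26, 15, 8, 13, 7, 14, 9, 9, 16, 12, 8, 11, 10, 12, 6, 8, 7, 38, 77, 114, 130, 140, 157, 167, 172, 168, 168, 167]
211 [115, 124, 127, 120, 110, 107, 92, 57, 48, 64, 74, 72, 70, 64, 63, 61, 63, 63, 64, 64, 70, 70, 69, 73, 70, 74, 90, 114, 127, 137, 156, 169, 170, 167, 167, 169]
215 [82, 81, 80, 76, 73, 70, 62, 50, 56, 70, 74, 74, 74, 75, 74, 72, 74, 73, 73, 73, 73, 73, 72, 73, 74, 76, 86, 103, 117, 135, 151, 162, 166, 168, 168, 169]
226 [80, 80, 79, 78, 74, 73, 69, 64, 61, 61, 60, 62, 63, 62, 62, 62, 61, 61, 63, 62, 61, 62, 63, 63, 65, 66, 67, 69, 70, 74, 81, 80, 82, 80, 80, 80]
238 [81, 82, 81, 79, 76, 69, 68, 62, 62, 62, 62, 63, 64, 64, 62, 62, 60, 62, 62, 62, 62, 63, 63, 63, 62, 62, 62, 64, 67, 73, 78, 81, 80, 80, 81, 82]
```

Run:
```python
from h import *
s,c=pickle.load(open("w5.pkl","rb")); M=R.from_euler('xyz',s['tool_rot'],degrees=True).as_matrix(); p=s['tcp_pos']
loc=lambda uv,z:(ray(c,uv,z)-p)@M
print(loc([[278.4,204.7]],.108),loc([[278.4,200.9]],.110),loc([[279.2,209.7]],p[2]-.078),loc([[279.2,209.7]],p[2]-.079))
```

```text
[[ 0.01434395 -0.00038842  0.08662133]] [[ 0.01716325 -0.00038267  0.08461918]] [[1.35099590e-02 9.10545207e-05 7.79897606e-02]] [[1.32468948e-02 9.11431905e-05 7.89899619e-02]]
```

Call:
{"name": "steer_hand", "arguments": {"steps": [[0,-0.0005,0,0,0,0,0],[0,0,0.003,0,0,0,0],[0,0,0.003,0,0,0,0],[0,0,0.002,0,0,0,0],[0,0,0,0,0,0,0]]}}

```text
clock: 7.78
tcp_pos: [0.517, -0.3168, 0.1855]
tool_rot: [-179.9, -0.1, 102.9]
force: [-0.4, 1.1, -0.8]
gripper_width: 0.105
grasp_force: 58.5
```

Call:
{"name": "steer_hand", "arguments": {"steps": [[0,0,0.002,0,0,0,0],[0,0,0.002,0,0,0,0],[0,0,0.002,0,0,0,0],[0,0,0,0,0,0,0],[0,0,0,0,0,0,0]]}}

```text
clock: 8.2
tcp_pos: [0.5173, -0.317, 0.1801]
tool_rot: [-180.0, -0.0, 102.9]
force: [-0.6, -0.5, 0.9]
gripper_width: 0.107
grasp_force: 58.5
```

Run:
```python
from rig import r
s=r.read_state(); print(s['tcp_pos'],s['force'],s['wrist_torque'])
```

```text
[ 0.5173203  -0.31696187  0.180144  ] [-0.57440886 -0.45751311  0.93188903] [ 0.02400646 -0.02193085  0.02616151]
```

Call:
{"name": "steer_hand", "arguments": {"steps": [[0,0,0.003,0,0,0,0],[0,0,0.003,0,0,0,0],[0,0,0.003,0,0,0,0],[0,0,0.003,0,0,0,0],[0,0,0.003,0,0,0,0],[0,0,0,0,0,0,0]]}}

```text
clock: 8.7
tcp_pos: [0.517, -0.3167, 0.1645]
tool_rot: [-179.9, -0.1, 102.9]
force: [0.0, -0.2, -0.9]
gripper_width: 0.106
grasp_force: 58.5
```

Call:
{"name": "steer_hand", "arguments": {"steps": [[0,0,0.003,0,0,0,0],[0,0,0.003,0,0,0,0],[0,0,0.003,0,0,0,0],[0,0,0.003,0,0,0,0],[0,0,0.003,0,0,0,0],[0,0,0.003,0,0,0,0],[0,0,0.001,0,0,0,0],[0,0,0,0,0,0,0],[0,0,0,0,0,0,0],[0,0,0,0,0,0,0]]}}

```text
clock: 9.53
tcp_pos: [0.5175, -0.3171, 0.1465]
tool_rot: [180.0, 0.0, 102.9]
force: [0.5, 0.1, -0.5]
gripper_width: 0.106
grasp_force: 58.5
```

Run:
```python
from h import *
from rig import r
for i in range(3):
    a=r.read_camera("wrist"); s=r.read_state(); print(s['tcp_pos'],s['force'],s['wrist_torque'],s['gripper_width'])
b=r.read_camera("scene"); im=np.zeros((560,780,3),np.uint8)
im[:500,:390]=cv2.resize(cv2.convertScaleAbs(a["pixels"][170:270,240:318],alpha=1.6,beta=15),(390,500),interpolation=0)
im[:,390:]=cv2.resize(cv2.convertScaleAbs(b["pixels"][80:192,70:148],alpha=1.5,beta=15),(390,560),interpolation=2)
cv2.imwrite("pics/f6.png",im)
```

```text
[ 0.51752503 -0.31710146  0.14648041] [-0.1159167  -0.04744979 -0.27769482] [0.03259796 0.01599493 0.03779828] 0.10512416523732301
[ 0.51751441 -0.31707125  0.14647652] [-0.33811856 -0.58929042 -0.3735428 ] [ 0.04485433 -0.00998522  0.02438629] 0.10530117035247206
[ 0.51749949 -0.31706931  0.14646656] [ 0.07102554 -0.2938974   0.12402105] [-0.04037286  0.0452338   0.00512324] 0.10751926553877922
```

View pics/f6.png

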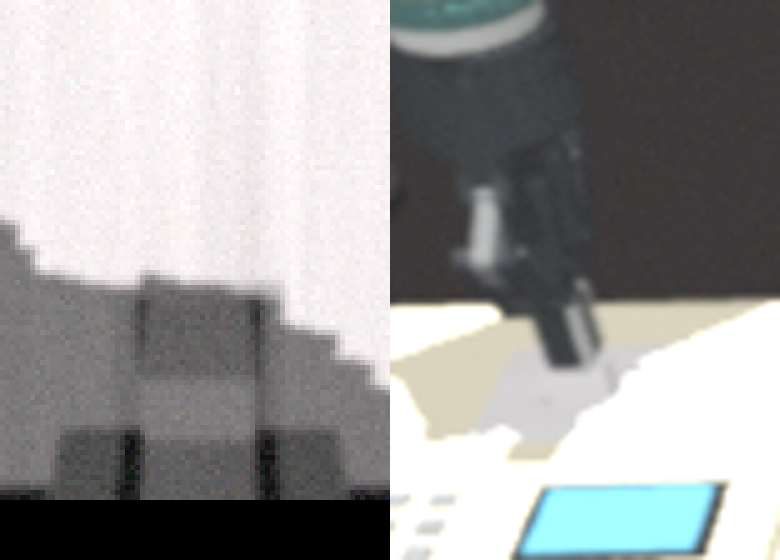

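The wrist crop shows the filter inside the slot with thin dark gaps on both sides (crop x 140 and 258). Forces are at noise level. The foot is about 41 mm below the cover top, so the pane's upper edge is about 7 mm below it and the foot is still 37 mm above the chamber floor.

```bash
python3 -c "
from rig import r
print(r.sign_off())"
```

```text
the job is handed in; nothing more can be done
None
```

I handed the job in at about 10 s on the clock: filter_b is held upright in the photometer slot, with its glass pane about 7 mm below the cover top, its foot about 37 mm off the chamber floor and contact forces near zero, and the other two filters were left in the rack.

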